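# Stop the bench mixer and flip its cover open

### The job

Press the red stop button on the control pad with a fingertip, then push up under the blue tab of the mixer's tinted cover and flip the cover over backwards past its balance point, so that it rests fully open by itself. Only touch and push, gently: do not pinch or force the cover, do not press the green button, and leave everything else standing where it is.

Things in the scene. Friction and masses are not known exactly. Their poses are not given: they have to be found in the camera images.
- cover_tab (a point): Point under the blue tab at the front top of the mixer's brown tinted cover: mid-width, 24 mm out from the cover's front wall, 12 mm in from the tab's front edge. The tab is 90 mm wide, 5 mm thick, 36 mm proud of the wall; shut, its underside is 116 mm above the bench and 40 mm above the mixer's main top, so a fingertip tilted forward fits beneath. Frame turns with the cover.
- cover_hinge (a point): Middle of the cover's hinge line, at the mixer's rear, 75.5 mm above the bench. Shut, its x axis points from tab to hinge, y along the hinge, z up; the frame turns with the cover and the tab point lies at (-149, 0, 40) mm in it. The cover is a hollow tinted box, 125 mm deep, 150 wide, 45 tall, open below, 0.15 to 0.3 kg.
- cover (a joint): Hinge angle of the cover in rad: 0 shut, growing as the tab goes up and over to the rear; free-moving with light damping. Its balance point is near 1.15 rad: before it the cover drops shut when let go, beyond it the cover falls on by itself to the stop at 1.95 rad and stays there.
- mixer: White bench mixer, fixed to the bench, 200 mm deep (x), 180 mm wide (y), main top 75 mm high, with a low front deck carrying a lit display (deck top 50 mm high). Origin under its centre; its front faces its own -x, roughly to the robot's right (-y); the tab's front edge reaches x = -86 mm, the hinge is at x = +75 mm.
- pad: White control pad, fixed to the bench, 100 mm (x) by 130 mm (y), 30 mm high, with a red and a green button 70 mm apart. Origin under its centre; the lit strip is towards its +x. It stands to the robot's left or right of the mixer.
- stop_button_top (a point): Centre of the top of the red (stop) button, 28 mm across, pressed straight down. At (-12, +35) mm in the pad's frame.
- stop_button (a joint): Travel of the red button in m: 0 up, 0.006 fully down; spring, about 5 N at full travel. It counts as pressed beyond 0.004.
- start_button_top (a point): Centre of the top of the green (start) button, 28 mm across, at (-12, -35) mm in the pad's frame. Not to be pressed.
- start_button (a joint): Travel of the green button in m: 0 up, 0.006 fully down.
- rack: Bystander, loose: orange rack full of capped tubes, 70 x 130 mm, 63 mm tall. Origin at the centre of its underside.
- bottle: Bystander, loose: clear bottle with a blue cap, 66 mm across, 150 mm tall. Origin at the centre of its underside.
- jar: Bystander, loose: amber glass jar with a black cap, 56 mm across, 90 mm tall. Origin at the centre of its underside.
- microplate: Bystander, loose: flat pale plate with rows of blue wells, 85 x 127 x 14.5 mm. Origin at the centre of its underside.
- slide_box: Bystander, loose: blue box with a white top, 80 x 100 x 35 mm. Origin at the centre of its underside.
- beaker: Bystander, loose: clear open beaker, 72 mm across, 90 mm tall. Origin at the centre of its underside.
- vial: Bystander, loose: small clear vial with a green cap, 24 mm across, 45 mm tall. Origin at the centre of its underside.

How it is judged:
By the outcome, as a careful person would: the job done as asked, in the order asked, and still so for the second after the job is handed in, with the robot touching nothing.
It also fails if it takes over 58 s, if anything falls off the work surface, if the arm or the gripper's body presses on something with over 40 N, if the wrist force passes 120 N, or if a joint passes its speed limit or range.

### The arm

A 6-joint arm with a two-finger parallel gripper is mounted at the origin on the work surface. World frame = base frame: x ahead of the robot, y to its left, z up, the work surface at z = 0. Lengths are in m, angles in rad, forces in N, time in s.
With the tool pointing down it reaches from about 0.375 to 0.975 m from the base axis. Payload 3.8 kg.
Tool frame: the origin (TCP) lies at the very end of the fingers, on their centre line; the grasp point (between the pads) lies 19 mm behind it; z points along the fingers, y is the line along which they close (so a half turn about z gives the same grasp; the last joint's range is limited). The gripper opens to 85 mm and grips with 20 to 120 N. Pads are 22 mm wide; open, the fingers measure 114 mm over their backs; the gripper's body (76 mm by 85 mm) begins 54 mm behind the grasp point. The pads swing forward as they close: fully open they stand 13 mm farther back than shut.
Start: joints at [1.113, 0.264, 1.604, -0, 1.274, -0.037], TCP at [0.276, 0.616, 0.231] pointing down, gripper open.
Joint ranges: [-2.63, 2.63], [-0.94, 2.18], [0.31, 2.57], [-1.31, 4.45], [0, 2.66], [-2.55, 2.55]. Speed limits (rad/s): [2.57, 2.57, 3.14, 3.14, 3.14, 3.14].

### API

Orientations are given as a rotation vector (axis times angle).
In Python, from workcell import read_state, read_camera, calibration, finish_job gives the robot as it stands.
- The arm moves only by the tool step_arm, never from a script. Its argument "commands" is a list of rows, each an object of numbers: "fingers": the gripper's target within -1 to 1 (shut at 1, half-way at 0, fully open at -1); "dx", "dy", "dz": the shift along the tool's x, y, z in m; "roll": the turn about the tool's z in degrees. In form: [{"fingers": .., "dx": .., "dy": .., "dz": .., "roll": ..}, ...]. A call has 1 to 8 rows; each row is the pose to reach, as a shift and turn from the pose commanded when the call began, along the tool's axes at that moment; what a row does not reach only later rows make up. A row lasts 1/8 s, in which the tool goes at most 62.5 mm and 10.7 degrees, less where a joint would pass 70% of its speed; a pose out of reach is approached as far as the arm can. A call with a gripper value outside its range is refused whole. The fingers move at their own pace and stop on an object; "squeeze" is the grip in N (left out, the last holds). Time passes only in rows, so rows that repeat a pose let the fingers close. It gives the time, the measured TCP pose, the force, the opening and the grip force at its end, in the units of the state.
- read_state(): the state, without advancing time (a new reading comes with each control period).
- read_camera(name): name is "side" or "top" or "wrist"; returns (picture, depth): 480x640x3 uint8, blue, green, red; 480x640 float32, m along the optical axis (not along the pixel's ray), 0 where there is no reading.
- calibration(name): a dict with "intrinsics" (3x3 intrinsics, pixels), "k1" (the pictures are not rectified: a ray, as slopes to the right and down, at radius r is drawn at 1 + k1 r^2 times it, then the intrinsics apply), "world_to_cam" (4x4, takes a point from world to camera coordinates). Camera axes: x right, y up, looking along -z (the intrinsics and any distortion apply to the point x, -y, -z); pixel columns grow to the right and rows downward; lengths in m; the calibration is good to about 2 mm. A picture is of the moment at which its call begins: read the wrist's pose just before it. calibration takes no time and is no camera call; for the wrist camera it gives the pose at the moment of the call.
- finish_job(): hands the job in; it is judged then, once.
The state is a dict: "time": time; "q": joint angles; "joint_vel": joint speeds; "joint_torque": joint torques, N m; "tool_pos": TCP position; "tcp_rot": TCP orientation; "wrist_force": force on the tool from outside, world axes, zero at the start; "torque": the same for the moment, N m; "width": opening from 0.0 (shut) to 1.0 (fully open); "grip_force": force on a finger pad.
Only numpy, scipy, OpenCV 4.12 (cv2) and the standard library are available. Lean on these libraries where they do the work, as an engineer would, in place of code of your own. Each camera call takes 0.05 s, during which the arm holds its last target. There are 200 camera calls.

## Working session

There is one attempt and no reset: what is moved stays moved. The work goes in short steps, Python scripts to look and compute and a tool call to move; the robot and the scene stay as the last step left them, time stands still between calls to the robot, and variables do not carry over. Pictures are saved under pics/ and viewed, at most 10 in all, crops included, and the job is handed in when it is done.

Besides the shell and the picture viewer there is one more tool, called as name(argument=value, ...), one argument or row to a line, values as JSON. step_arm: Moves the arm, as the interface text tells. Its arguments: {"type":"object","properties":{"commands":{"type":"array","items":{"type":"object","properties":{"fingers":{"type":"number"},"dx":{"type":"number"},"dy":{"type":"number"},"dz":{"type":"number"},"roll":{"type":"number"}}}},"squeeze":{"type":"number"}},"required":["commands"]}

```bash
ls; mkdir -p pics
python3 - <<'E'
from workcell import *
import cv2,numpy as np
for n in("top","side"):
    p,d=read_camera(n); cv2.imwrite(f"pics/{n}0.png",p); np.save(f"{n}0.npy",d)
    c=calibration(n); print(n,c)
s=read_state(); print(s)
E
```

```text
pics
top {'intrinsics': array([[491.11875527,   0.        , 321.70780561],
       [  0.        , 491.11875527, 240.8557481 ],
       [  0.        ,   0.        ,   1.        ]]), 'k1': -0.040501278406603516, 'world_to_cam': array([[-2.40505009e-02, -9.99698557e-01, -4.93641525e-03,
         4.13307554e-02],
       [ 9.82105141e-01, -2.45492808e-02,  1.86726605e-01,
        -5.62022287e-01],
       [-1.86791503e-01, -3.57210422e-04,  9.82399515e-01,
        -1.12315077e+00],
       [ 0.00000000e+00,  0.00000000e+00,  0.00000000e+00,
         1.00000000e+00]])}
side {'intrinsics': array([[599.94440492,   0.        , 315.35251261],
       [  0.        , 599.94440492, 245.71674308],
       [  0.        ,   0.        ,   1.        ]]), 'k1': -0.009886012953297028, 'world_to_cam': array([[-0.99927996, -0.03785532,  0.00255728,  0.56322073],
       [ 0.02667928, -0.65313956,  0.75676742, -0.07443361],
       [-0.02697741,  0.75629074,  0.65367923, -1.34096038],
       [ 0.        ,  0.        ,  0.        ,  1.        ]])}
{'time': 0.1, 'q': array([ 1.11308714e+00,  2.64683792e-01,  1.60520043e+00,  1.30484621e-05,
        1.27368758e+00, -3.69390126e-02]), 'joint_vel': array([ 3.63680614e-04, -2.15901096e-03, -3.30357741e-03,  4.69006120e-04,
        2.98562398e-05,  6.88606488e-04]), 'joint_torque': array([-2.48116639e-04, -5.16706181e+01, -3.68591881e+01, -5.16049045e-05,
        6.27165733e-03,  2.19613418e-05]), 'tool_pos': array([0.27545368, 0.61554271, 0.23010247]), 'tcp_rot': array([-6.55981122e-01, -3.07183399e+00,  3.00897085e-03]), 'wrist_force': array([ 0.06409363, -0.16528552,  0.43426161]), 'torque': array([-1.58298437e-05,  3.98842488e-03, -4.44220697e-03]), 'grip_force': 0.0, 'width': 1.0019709963293326}
```

View pics/top0.png

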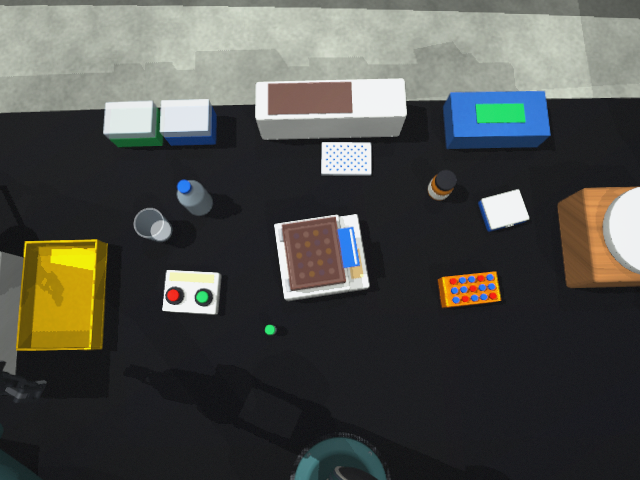

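View pics/side0.png

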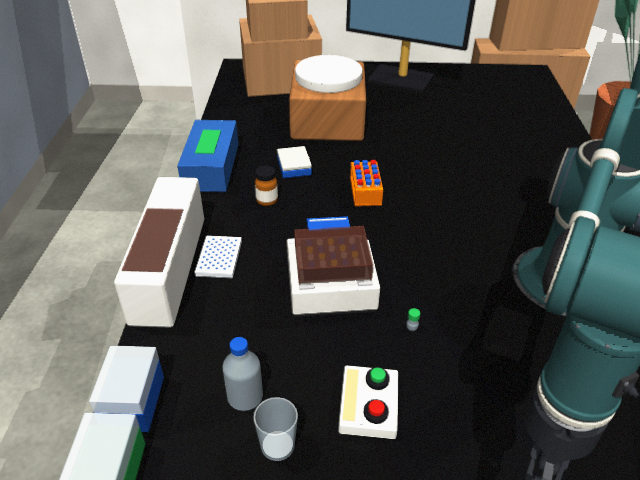

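The top view shows the red button at (174,296) and the green at (203,297). The mixer is centred near (320,257), with the blue tab at (348,247) on its right (-y) side. The side view agrees, and the tab area is clear. I'll measure these next.

```bash
cat > h.py <<'E'
from workcell import *
import cv2,numpy as np
from scipy.spatial.transform import Rotation as R
def ray(c,uv):
    K=c["intrinsics"]; uv=np.atleast_2d(uv).astype(float)
    n=cv2.undistortPoints(uv[:,None],K,np.array([c["k1"],0,0,0.]))[:,0]
    return np.c_[n[:,0],-n[:,1],-np.ones(len(n))]
def pts(c,uv,d):
    W=np.linalg.inv(c["world_to_cam"]); return (ray(c,uv)*np.asarray(d).reshape(-1,1))@W[:3,:3].T+W[:3,3]
def onplane(c,uv,z):
    W=np.linalg.inv(c["world_to_cam"]); v=ray(c,uv)@W[:3,:3].T; o=W[:3,3]
    return o+v*((z-o[2])/v[:,2])[:,None]
def mask(p,lo,hi,roi):
    m=cv2.inRange(cv2.cvtColor(p,cv2.COLOR_BGR2HSV),np.array(lo),np.array(hi)); o=np.zeros_like(m)
    a,b,x,y=roi; o[b:y,a:x]=m[b:y,a:x]; return o
def blob(m):
    cs,_=cv2.findContours(m,cv2.RETR_EXTERNAL,cv2.CHAIN_APPROX_NONE); return max(cs,key=cv2.contourArea)
E
python3 - <<'E'
from h import *
for n,rois in (("top",dict(red=(155,280,190,310),green=(192,285,220,312),tab=(325,220,365,275))),("side",dict(red=(355,395,395,425),green=(362,365,395,392),tab=(300,212,355,232)))):
    p=cv2.imread(f"pics/{n}0.png"); d=np.load(f"{n}0.npy"); c=calibration(n)
    for k,r in rois.items():
        lo,hi={"red":((0,150,80),(8,255,255)),"green":((45,120,60),(85,255,255)),"tab":((100,150,80),(125,255,255))}[k]
        m=mask(p,lo,hi,r); b=blob(m); mm=np.zeros_like(m); cv2.drawContours(mm,[b],-1,255,-1); mm&=m
        uv=np.argwhere(cv2.erode(mm,np.ones((3,3))))[:,::-1]; P=pts(c,uv,d[uv[:,1],uv[:,0]])
        print(n,k,cv2.contourArea(b),cv2.minAreaRect(b),"med",np.median(P,0).round(4),"z",np.percentile(P[:,2],[5,50,95]).round(4))
        if k!="tab":
            M=cv2.moments(b); print("  plane.040",onplane(c,[M['m10']/M['m00'],M['m01']/M['m00']],.04).round(4))
        else:
            Q=P[(P[:,2]>.112)]; print("  n",len(P),len(Q))
            if len(Q)>5: 
                print("  corners",onplane(c,cv2.boxPoints(cv2.minAreaRect(b)),.121).round(4).tolist())
# mixer outline, at deck/main top
p=cv2.imread("pics/top0.png"); d=np.load("top0.npy"); c=calibration("top")
v,u=np.mgrid[195:310,260:385]; P=pts(c,np.c_[u.ravel(),v.ravel()],d[v.ravel(),u.ravel()])
for lo,hi in((.045,.055),(.07,.08),(.11,.125)):
    Q=P[(P[:,2]>lo)&(P[:,2]<hi)]; r=cv2.minAreaRect(Q[:,:2].astype(np.float32)*1000); print(lo,len(Q),r,cv2.boxPoints(r).round().tolist())
cv2.imwrite("pics/crop1.png",cv2.resize(p[200:310,260:390],None,fx=6,fy=5,interpolation=cv2.INTER_CUBIC))
E
```

```text
top red 99.5 ((172.9000244140625, 294.800048828125), (11.180339813232422, 11.62755298614502), 63.43495178222656) med [0.4419 0.3814 0.0521] z [0.0492 0.0521 0.0555]
  plane.040 [[0.4433 0.3857 0.04  ]]
top green 111.0 ((202.0, 296.5), (11.0, 12.0), 90.0) med [0.4359 0.3122 0.0527] z [0.0483 0.0527 0.0558]
  plane.040 [[0.4375 0.3156 0.04  ]]
top tab 554.5 ((348.06243896484375, 246.88999938964844), (38.58918380737305, 15.799051284790039), 80.90972137451172) med [ 0.5326 -0.0262  0.1211] z [0.1182 0.1211 0.1245]
  n 329 329
  corners [[0.5762, -0.0082, 0.121], [0.5811, -0.0438, 0.121], [0.4937, -0.0542, 0.121], [0.4889, -0.0192, 0.121]]
side red 198.0 ((376.0, 407.5), (15.0, 16.0), 90.0) med [0.4452 0.3885 0.0516] z [0.0478 0.0516 0.0546]
  plane.040 [[0.444  0.3801 0.04  ]]
side green 184.0 ((377.5, 374.5), (15.0, 15.0), 90.0) med [0.4403 0.3193 0.0516] z [0.0466 0.0516 0.0549]
  plane.040 [[0.4388 0.31   0.04  ]]
side tab 402.5 ((327.8638000488281, 222.32101440429688), (11.228092193603516, 42.105342864990234), 86.42366790771484) med [ 0.5396 -0.0245  0.121 ] z [0.1182 0.121  0.1235]
  n 202 202
  corners [[0.5849, -0.0424, 0.121], [0.4932, -0.0555, 0.121], [0.4918, -0.0165, 0.121], [0.5815, -0.0039, 0.121]]
0.045 869 ((528.2755126953125, 28.176162719726562), (180.28273010253906, 198.64044189453125), 7.376361846923828) [[426.0, 115.0], [452.0, -82.0], [630.0, -59.0], [605.0, 138.0]]
0.07 1030 ((525.208251953125, 53.27455520629883), (180.4453582763672, 154.65464782714844), 7.209414482116699) [[426.0, 119.0], [445.0, -35.0], [624.0, -12.0], [605.0, 141.0]]
0.11 4212 ((528.4406127929688, 30.216644287109375), (151.39474487304688, 161.33213806152344), 7.342003345489502) [[443.0, 101.0], [464.0, -59.0], [614.0, -40.0], [593.0, 120.0]]
```

View pics/crop1.png

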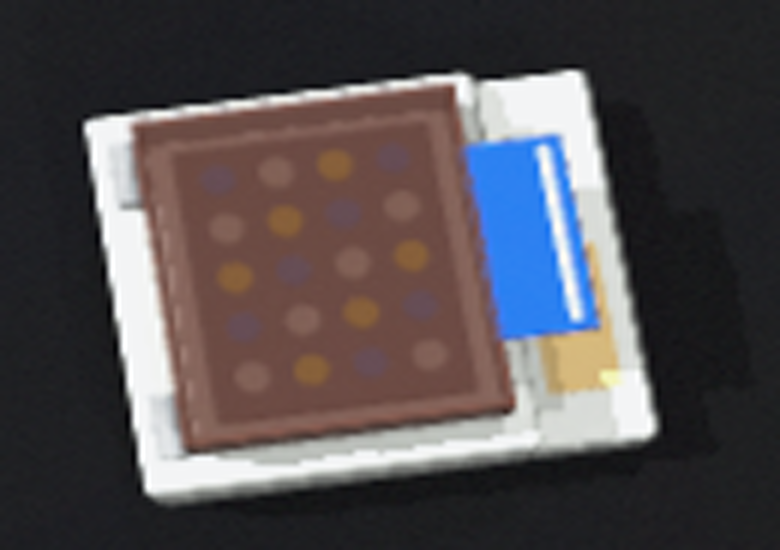

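The crop shows the tab (blue, 465-600 × 135-340) facing -y and the mixer turned about 7.3°. The front edge of the tab is at about (0.538, -0.050). The tool can't tilt, so I'll use a vertical closed fingertip to push the tab's lower front edge along its arc. First I press the button.

step_arm(
  commands=[
    {"fingers": 1, "dx": -0.05, "dy": -0.028, "dz": 0, "roll": 10},
    {"fingers": 1, "dx": -0.1, "dy": -0.057, "dz": 0, "roll": 20},
    {"fingers": 1, "dx": -0.15, "dy": -0.086, "dz": 0, "roll": 30},
    {"fingers": 1, "dx": -0.2, "dy": -0.114, "dz": 0.04, "roll": 40},
    {"fingers": 1, "dx": -0.248, "dy": -0.143, "dz": 0.08, "roll": 50},
    {"fingers": 1, "dx": -0.248, "dy": -0.143, "dz": 0.12, "roll": 58.6},
    {"fingers": 1, "dx": -0.248, "dy": -0.143, "dz": 0.15, "roll": 58.6},
    {"fingers": 1, "dx": -0.248, "dy": -0.143, "dz": 0.15, "roll": 58.6},
  ],
  squeeze=20,
)

```text
time: 1.1
tool_pos: [0.4413, 0.3819, 0.0777]
tcp_rot: [-2.076, -2.356, 0.012]
wrist_force: [-0.6, -0.9, 0.6]
width: -0.003
grip_force: 0.0
```

step_arm(
  commands=[
    {"fingers": 1, "dx": 0, "dy": 0, "dz": 0.015},
    {"fingers": 1, "dx": 0, "dy": 0, "dz": 0.024},
    {"fingers": 1, "dx": 0, "dy": 0, "dz": 0.027},
    {"fingers": 1, "dx": 0, "dy": 0, "dz": 0.03},
    {"fingers": 1, "dx": 0, "dy": 0, "dz": 0.03},
  ],
)

```text
invalid input
```

Run:
```python
from h import *
s=read_state(); print(s["tool_pos"],s["wrist_force"]); p,d=read_camera("side"); cv2.imwrite("pics/s1.png",cv2.resize(p[330:470,300:460],None,fx=4,fy=4))
```

```text
[0.44126775 0.38185575 0.07768509] [-0.56383608 -0.86980882  0.6175498 ]
```

View pics/s1.png

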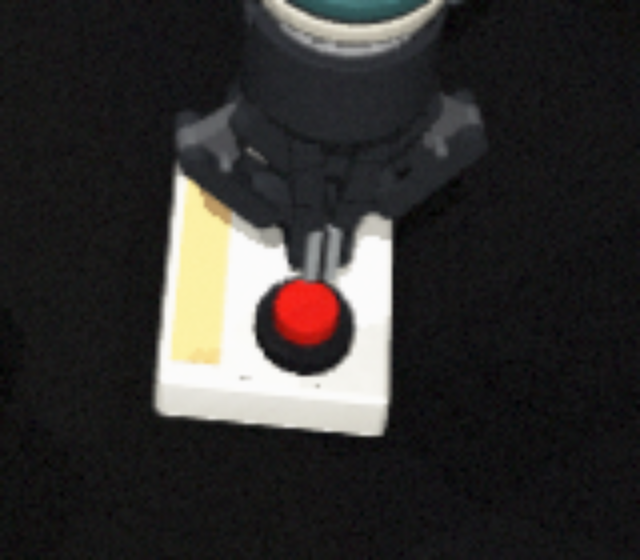

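The fingertips are at (322,275) in the crop, just above the red button at (305,310), and need a shift of about 2 mm. The call was refused, probably because each row needs a roll value.

step_arm(
  commands=[
    {"fingers": 1, "dx": 0.002, "dy": 0.002, "dz": 0.015, "roll": 0},
    {"fingers": 1, "dx": 0.002, "dy": 0.002, "dz": 0.024, "roll": 0},
    {"fingers": 1, "dx": 0.002, "dy": 0.002, "dz": 0.027, "roll": 0},
    {"fingers": 1, "dx": 0.002, "dy": 0.002, "dz": 0.03, "roll": 0},
    {"fingers": 1, "dx": 0.002, "dy": 0.002, "dz": 0.03, "roll": 0},
  ],
)

```text
time: 1.78
tool_pos: [0.4454, 0.3867, 0.0516]
tcp_rot: [-2.076, -2.358, -0.0]
wrist_force: [-1.0, 0.2, 1.6]
width: 0.003
grip_force: 0.8
```

step_arm(
  commands=[
    {"fingers": 1, "dx": -0.001, "dy": -0.001, "dz": 0.002, "roll": 0},
    {"fingers": 1, "dx": -0.001, "dy": -0.001, "dz": 0.004, "roll": 0},
    {"fingers": 1, "dx": -0.001, "dy": -0.001, "dz": 0.0055, "roll": 0},
    {"fingers": 1, "dx": -0.001, "dy": -0.001, "dz": 0.0055, "roll": 0},
  ],
)

```text
time: 2.28
tool_pos: [0.4453, 0.3862, 0.0465]
tcp_rot: [2.076, 2.358, 0.003]
wrist_force: [0.5, 2.2, 4.8]
width: -0.003
grip_force: 2.3
```

step_arm(
  commands=[
    {"fingers": 1, "dx": 0, "dy": 0, "dz": 0.001, "roll": 0},
    {"fingers": 1, "dx": 0, "dy": 0, "dz": 0.002, "roll": 0},
    {"fingers": 1, "dx": 0, "dy": 0, "dz": 0.002, "roll": 0},
  ],
)

```text
time: 2.65
tool_pos: [0.4454, 0.3862, 0.0459]
tcp_rot: [2.076, 2.358, 0.003]
wrist_force: [-2.8, 0.1, 13.7]
width: 0.004
grip_force: 6.8
```

The button has bottomed out at 13.7 N. Next I lift and travel to a standoff in front of the tab.

step_arm(
  commands=[
    {"fingers": 1, "dx": 0, "dy": 0, "dz": -0.06, "roll": 0},
    {"fingers": 1, "dx": 0, "dy": 0, "dz": -0.12, "roll": 0},
    {"fingers": 1, "dx": -0.04, "dy": 0.003, "dz": -0.165, "roll": 0},
    {"fingers": 1, "dx": -0.09, "dy": 0.007, "dz": -0.2, "roll": 0},
    {"fingers": 1, "dx": -0.15, "dy": 0.011, "dz": -0.2, "roll": 0},
    {"fingers": 1, "dx": -0.21, "dy": 0.016, "dz": -0.2, "roll": 0},
    {"fingers": 1, "dx": -0.27, "dy": 0.02, "dz": -0.2, "roll": 0},
    {"fingers": 1, "dx": -0.33, "dy": 0.025, "dz": -0.2, "roll": 0},
  ],
)

```text
time: 3.65
tool_pos: [0.5098, 0.0589, 0.2423]
tcp_rot: [-2.074, -2.357, 0.005]
wrist_force: [0.7, 1.3, -0.4]
width: 0.0
grip_force: 0.0
```

step_arm(
  commands=[
    {"fingers": 1, "dx": -0.06, "dy": 0.004, "dz": 0, "roll": 0},
    {"fingers": 1, "dx": -0.12, "dy": 0.009, "dz": 0, "roll": 0},
    {"fingers": 1, "dx": -0.155, "dy": 0.012, "dz": 0, "roll": 0},
    {"fingers": 1, "dx": -0.155, "dy": 0.012, "dz": 0, "roll": 0},
    {"fingers": 1, "dx": -0.155, "dy": 0.012, "dz": 0, "roll": 0},
  ],
)

```text
time: 4.28
tool_pos: [0.5416, -0.0907, 0.2425]
tcp_rot: [-2.074, -2.355, 0.002]
wrist_force: [-0.2, 0.5, 0.3]
width: -0.002
grip_force: 0.0
```

Run:
```python
from h import *
s=read_state(); print(s["tool_pos"],s["wrist_force"],s["q"].round(2)); r=R.from_rotvec(s["tcp_rot"]).as_matrix(); print(r.round(4)); print(s["time"])
```

```text
[ 0.54160741 -0.09066175  0.24249645] [-0.19370484  0.46059648  0.26000367] [-0.21  0.02  1.86  0.    1.27 -0.34]
[[-1.264e-01  9.920e-01 -3.100e-03]
 [ 9.920e-01  1.264e-01  9.000e-04]
 [ 1.200e-03 -3.000e-03 -1.000e+00]]
4.275
```

step_arm(
  commands=[
    {"fingers": 1, "dx": 0, "dy": 0, "dz": 0.06, "roll": 0},
    {"fingers": 1, "dx": 0, "dy": 0, "dz": 0.12, "roll": 0},
    {"fingers": 1, "dx": 0, "dy": 0, "dz": 0.145, "roll": 0},
    {"fingers": 1, "dx": 0.012, "dy": 0, "dz": 0.145, "roll": 0},
    {"fingers": 1, "dx": 0.02, "dy": 0, "dz": 0.145, "roll": 0},
    {"fingers": 1, "dx": 0.024, "dy": 0, "dz": 0.145, "roll": 0},
    {"fingers": 1, "dx": 0.024, "dy": 0, "dz": 0.145, "roll": 0},
  ],
)

```text
time: 5.15
tool_pos: [0.5408, -0.0668, 0.1005]
tcp_rot: [2.073, 2.357, 0.002]
wrist_force: [0.4, -0.8, 0.4]
width: -0.003
grip_force: 0.0
```

Run:
```python
from h import *
s=read_state(); print(s["tool_pos"],s["wrist_force"]); a,_=read_camera("side"); b,_=read_camera("top"); w,_=read_camera("wrist")
f=lambda p:cv2.resize(p,(400,300))
cv2.imwrite("pics/c1.png",np.vstack([np.hstack([f(a[180:330,230:430]),f(b[190:310,260:420])]),np.hstack([f(w),f(w[240:480,160:480])])]))
```

```text
[ 0.54082919 -0.06675544  0.10045507] [ 0.37333923 -0.84228923  0.41633873]
```

View pics/c1.png

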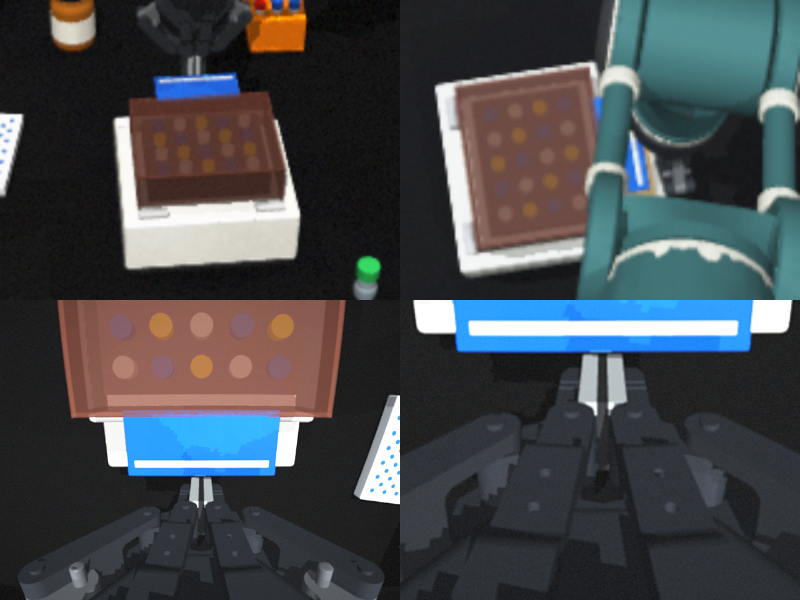

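The wrist view shows the fingers centred on the tab's front edge (x≈200 of 400), nearly touching it. The mixer is undisturbed. I'll now creep in until contact.

step_arm(
  commands=[
    {"fingers": 1, "dx": 0.002, "dy": 0, "dz": 0, "roll": 0},
    {"fingers": 1, "dx": 0.004, "dy": 0, "dz": 0, "roll": 0},
    {"fingers": 1, "dx": 0.004, "dy": 0, "dz": 0, "roll": 0},
  ],
)

```text
time: 5.68
tool_pos: [0.5391, -0.0632, 0.0986]
tcp_rot: [-2.076, -2.358, 0.0]
wrist_force: [-0.7, -0.7, -0.4]
width: 0.003
grip_force: 0.0
```

step_arm(
  commands=[
    {"fingers": 1, "dx": 0.001, "dy": 0, "dz": 0, "roll": 0},
    {"fingers": 1, "dx": 0.002, "dy": 0, "dz": 0, "roll": 0},
    {"fingers": 1, "dx": 0.002, "dy": 0, "dz": 0, "roll": 0},
  ],
)

```text
time: 6.05
tool_pos: [0.539, -0.0612, 0.0988]
tcp_rot: [-2.076, -2.358, 0.0]
wrist_force: [0.1, -0.8, 0.4]
width: -0.001
grip_force: 0.0
```

step_arm(
  commands=[
    {"fingers": 1, "dx": 0.001, "dy": 0, "dz": 0, "roll": 0},
    {"fingers": 1, "dx": 0.002, "dy": 0, "dz": 0, "roll": 0},
    {"fingers": 1, "dx": 0.002, "dy": 0, "dz": 0, "roll": 0},
  ],
)

```text
time: 6.42
tool_pos: [0.5388, -0.0599, 0.0989]
tcp_rot: [2.075, 2.358, -0.001]
wrist_force: [-0.3, -4.1, 0.5]
width: -0.001
grip_force: 2.0
```

step_arm(
  commands=[
    {"fingers": 1, "dx": 0.001, "dy": 0, "dz": 0, "roll": 0},
    {"fingers": 1, "dx": 0.002, "dy": 0, "dz": 0, "roll": 0},
    {"fingers": 1, "dx": 0.002, "dy": 0, "dz": 0, "roll": 0},
  ],
)

```text
time: 6.8
tool_pos: [0.5389, -0.0596, 0.0994]
tcp_rot: [2.072, 2.357, -0.004]
wrist_force: [-0.8, -10.3, 1.1]
width: -0.004
grip_force: 5.0
```

Contact is made at y ≈ -0.060. I start along the arc with small steps.

step_arm(
  commands=[
    {"fingers": 1, "dx": 0.001, "dy": 0, "dz": -0.004, "roll": 0},
    {"fingers": 1, "dx": 0.0023, "dy": 0, "dz": -0.008, "roll": 0},
    {"fingers": 1, "dx": 0.0036, "dy": 0, "dz": -0.012, "roll": 0},
    {"fingers": 1, "dx": 0.0048, "dy": 0, "dz": -0.016, "roll": 0},
    {"fingers": 1, "dx": 0.0048, "dy": 0, "dz": -0.016, "roll": 0},
  ],
)

```text
time: 7.42
tool_pos: [0.5382, -0.0545, 0.1157]
tcp_rot: [2.073, 2.357, -0.003]
wrist_force: [-1.4, -9.1, 2.2]
width: 0.001
grip_force: 4.3
```

Run:
```python
from h import *
s=read_state(); print(s["tool_pos"],s["wrist_force"]); a,d=read_camera("side")
c=calibration("side"); m=mask(a,(100,150,80),(125,255,255),(290,170,365,232)); b=blob(m); print(cv2.contourArea(b))
uv=np.argwhere(cv2.erode(m,np.ones((3,3))))[:,::-1]; P=pts(c,uv,d[uv[:,1],uv[:,0]]); print(np.percentile(P,[2,50,98],axis=0).round(4))
cv2.imwrite("pics/a1.png",cv2.resize(a[160:310,240:410],None,fx=4,fy=4))
```

```text
[ 0.53823331 -0.05445733  0.1157169 ] [-1.42705596 -9.14401721  2.16773297]
468.5
[[ 0.4655 -0.3858  0.0051]
 [ 0.5463 -0.022   0.1344]
 [ 0.6415 -0.0074  0.1386]]
```

View pics/a1.png

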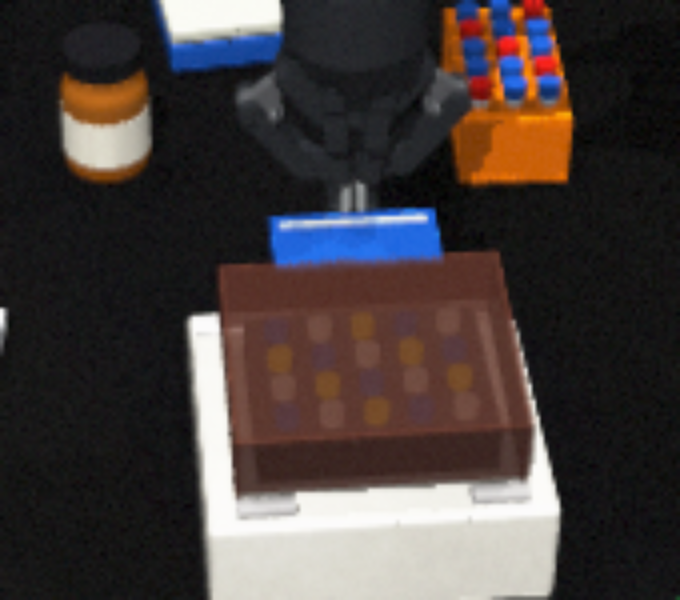

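The cover is lifting with the finger: the tab top is at z ≈ 0.137 and its edge is held at (355,210) in the crop. I continue along the arc.

step_arm(
  commands=[
    {"fingers": 1, "dx": 0.003, "dy": 0, "dz": -0.0077, "roll": 0},
    {"fingers": 1, "dx": 0.0063, "dy": 0, "dz": -0.0153, "roll": 0},
    {"fingers": 1, "dx": 0.01, "dy": 0, "dz": -0.0227, "roll": 0},
    {"fingers": 1, "dx": 0.0142, "dy": 0, "dz": -0.0299, "roll": 0},
    {"fingers": 1, "dx": 0.0187, "dy": 0, "dz": -0.0369, "roll": 0},
    {"fingers": 1, "dx": 0.0235, "dy": 0, "dz": -0.0436, "roll": 0},
    {"fingers": 1, "dx": 0.0235, "dy": 0, "dz": -0.0436, "roll": 0},
  ],
)

```text
time: 8.35
tool_pos: [0.5356, -0.0299, 0.1596]
tcp_rot: [2.074, 2.357, 0.0]
wrist_force: [-0.8, -6.1, 4.0]
width: 0.001
grip_force: 3.0
```

```bash
cat > look.py <<'E'
from h import *
s=read_state(); print(s["time"],s["tool_pos"],s["wrist_force"]); a,d=read_camera("side")
c=calibration("side"); m=mask(a,(100,150,80),(125,255,255),(290,130,365,260)); uv=np.argwhere(cv2.erode(m,np.ones((3,3))))[:,::-1]; P=pts(c,uv,d[uv[:,1],uv[:,0]])
P=P[(P[:,2]>.11)&(P[:,1]>-.08)&(P[:,1]<.25)]; print(len(P))
h=np.array([-.127,.992]); x=(P[:,:2]-[.5177,.110])@h; z=P[:,2]-.0755
# tab centre-ish top surface (-143,45) in hinge frame
i=[np.median(x),np.median(z)]; print("tab",np.round(i,4),"theta",round(np.arctan2(i[1],-i[0])-np.arctan2(.045,.143),3))
print("tool in hinge frame",((s["tool_pos"][:2]-[.5177,.110])@h).round(4),(s["tool_pos"][2]-.0755).round(4))
E
python3 look.py
```

```text
8.35 [ 0.53559584 -0.02990876  0.1596246 ] [-0.84478538 -6.14696661  3.96102842]
374
tab [-0.1066  0.0968] theta 0.432
tool in hinge frame -0.1411 0.0841
```

step_arm(
  commands=[
    {"fingers": 1, "dx": 0.005, "dy": 0, "dz": -0.0065, "roll": 0},
    {"fingers": 1, "dx": 0.0106, "dy": 0, "dz": -0.0128, "roll": 0},
    {"fingers": 1, "dx": 0.0163, "dy": 0, "dz": -0.0188, "roll": 0},
    {"fingers": 1, "dx": 0.0224, "dy": 0, "dz": -0.0244, "roll": 0},
    {"fingers": 1, "dx": 0.0288, "dy": 0, "dz": -0.0297, "roll": 0},
    {"fingers": 1, "dx": 0.0354, "dy": 0, "dz": -0.0348, "roll": 0},
    {"fingers": 1, "dx": 0.0422, "dy": 0, "dz": -0.0395, "roll": 0},
    {"fingers": 1, "dx": 0.0492, "dy": 0, "dz": -0.0439, "roll": 0},
  ],
)

```text
time: 9.4
tool_pos: [0.528, 0.0205, 0.202]
tcp_rot: [-2.075, -2.357, 0.001]
wrist_force: [0.8, -0.9, -0.1]
width: -0.001
grip_force: 0.2
```

```bash
python3 look.py
```

```text
9.4 [0.52795834 0.02045089 0.20195264] [ 0.76318425 -0.85853898 -0.10742204]
475
tab [-0.0603  0.1319] theta 0.837
tool in hinge frame -0.0901 0.1265
```

step_arm(
  commands=[
    {"fingers": 1, "dx": 0.0073, "dy": 0, "dz": -0.004, "roll": 0},
    {"fingers": 1, "dx": 0.0147, "dy": 0, "dz": -0.0076, "roll": 0},
    {"fingers": 1, "dx": 0.0224, "dy": 0, "dz": -0.011, "roll": 0},
    {"fingers": 1, "dx": 0.0302, "dy": 0, "dz": -0.0137, "roll": 0},
    {"fingers": 1, "dx": 0.038, "dy": 0, "dz": -0.016, "roll": 0},
    {"fingers": 1, "dx": 0.0461, "dy": 0, "dz": -0.0182, "roll": 0},
    {"fingers": 1, "dx": 0.0543, "dy": 0, "dz": -0.02, "roll": 0},
    {"fingers": 1, "dx": 0.0625, "dy": 0, "dz": -0.0211, "roll": 0},
  ],
)

```text
time: 10.45
tool_pos: [0.5207, 0.0822, 0.2235]
tcp_rot: [2.076, 2.358, 0.0]
wrist_force: [-0.0, -0.3, -0.5]
width: -0.003
grip_force: 0.0
```

```bash
python3 look.py
```

```text
10.45 [0.52066902 0.08221443 0.22354048] [-0.01718736 -0.30142741 -0.48771526]
555
tab [-0.0046  0.1459] theta 1.234
tool in hinge frame -0.0279 0.148
```

step_arm(
  commands=[
    {"fingers": 1, "dx": 0.008, "dy": 0, "dz": -0.001, "roll": 0},
    {"fingers": 1, "dx": 0.0165, "dy": 0, "dz": -0.002, "roll": 0},
    {"fingers": 1, "dx": 0.025, "dy": 0, "dz": -0.003, "roll": 0},
    {"fingers": 1, "dx": 0.033, "dy": 0, "dz": -0.004, "roll": 0},
    {"fingers": 1, "dx": 0.033, "dy": 0, "dz": -0.004, "roll": 0},
    {"fingers": 1, "dx": 0.033, "dy": 0, "dz": -0.004, "roll": 0},
  ],
)

```text
time: 11.25
tool_pos: [0.5165, 0.1143, 0.2273]
tcp_rot: [2.075, 2.358, -0.0]
wrist_force: [0.1, -1.3, 1.2]
width: -0.003
grip_force: 0.0
```

```bash
python3 look.py
```

```text
11.25 [0.51648012 0.11432191 0.22732819] [ 0.12794887 -1.28122662  1.24174882]
14
tab [-0.0706  0.0359] theta 0.165
tool in hinge frame 0.0044 0.1518
```

step_arm(
  commands=[
    {"fingers": 1, "dx": 0, "dy": 0, "dz": -0.05, "roll": 0},
    {"fingers": 1, "dx": -0.05, "dy": 0, "dz": -0.08, "roll": 0},
    {"fingers": 1, "dx": -0.11, "dy": 0, "dz": -0.08, "roll": 0},
    {"fingers": 1, "dx": -0.17, "dy": 0, "dz": -0.08, "roll": 0},
    {"fingers": 1, "dx": -0.23, "dy": 0, "dz": -0.08, "roll": 0},
    {"fingers": 1, "dx": -0.25, "dy": 0, "dz": -0.08, "roll": 0},
    {"fingers": 1, "dx": -0.25, "dy": 0, "dz": -0.08, "roll": 0},
    {"fingers": 1, "dx": -0.25, "dy": 0, "dz": -0.08, "roll": 0},
  ],
)

```text
time: 12.3
tool_pos: [0.5481, -0.1325, 0.3072]
tcp_rot: [-2.074, -2.358, -0.001]
wrist_force: [-0.8, 0.8, -0.5]
width: 0.003
grip_force: 0.0
```

Run:
```python
from h import *
s=read_state(); print(s["time"],s["tool_pos"],s["wrist_force"]); a,_=read_camera("side"); b,_=read_camera("top")
cv2.imwrite("pics/e1.png",np.hstack([cv2.resize(a,(400,300)),cv2.resize(b,(400,300))]))
```

```text
12.3 [ 0.54810872 -0.13245745  0.30723924] [-0.81904619  0.77853894 -0.505808  ]
```

View pics/e1.png

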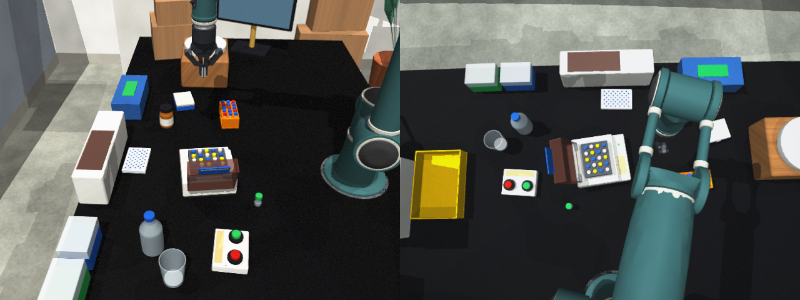

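The cover rests fully open to the rear: in the top view the tab is at (550,162) and the vials in the mixer are exposed. Everything else stands where it was, and the arm is clear.

```bash
python3 -c "from workcell import *; print(finish_job())"
```

```text
the job is handed in; nothing more can be done
None
```

I pressed the red stop button to its full travel, then flipped the mixer's cover over backwards; it rests fully open by itself, with the arm clear and nothing else moved in the final pictures; the tool couldn't tilt, so the fingertip pushed the tab's front edge along its arc rather than from underneath (about 10 N at most).

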